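# Check a garnet with the bench tester's probe

## Robot

A 6-joint arm with a two-finger parallel gripper is mounted at the origin on a cart in front of the work surface, level with it; the furniture and walls round the work are solid. World frame = base frame: x ahead of the robot, y to its left, z up, the work surface at z = 0. Lengths are in m, angles in rad, forces in N, time in s.
With the tool pointing down it reaches from about 0.3 to 0.875 m from the base axis. Payload 6.4 kg.
Tool frame: the origin (TCP) lies midway between the tips of the shut fingers; the grasp point (between the pads) lies 19 mm behind it; z points along the fingers, y is the line along which they close (so a half turn about z gives the same grasp; the last joint's range is limited). The gripper opens to 85 mm and grips with 20 to 120 N. Pads are 22 mm wide; open, the fingers measure 114 mm over their backs; the gripper's body (76 mm by 85 mm) begins 54 mm behind the grasp point. The pads swing forward as they close: fully open they stand 13 mm farther back than shut.
Start: joints at [-1.508, 0.181, 1.607, -0, 1.354, -0.206], TCP at [0.153, -0.554, 0.231] pointing down, gripper open.
Joint ranges: [-2.99, 2.99], [-0.89, 2.07], [0.3, 2.58], [-1.14, 4.28], [0, 2.63], [-3.12, 3.12]. Speed limits (rad/s): [2.57, 2.57, 3.01, 3.14, 3.14, 3.14].

## Interface

Orientations are given as a unit quaternion [w, x, y, z].
In Python, from bench import env, vision gives the robot as it stands. Calls block until the motion is done:
- env.move_to(position, orientation): joint-space move of the TCP to a pose.
- env.line_to(position, vel=0.15, frame=None): straight line of the TCP; frame=None keeps the orientation; vel is the mean speed in m/s.
- env.movej(angles): joint-space move.
- env.grip(opening): opening from 0.0 (shut) to 1.0 (fully open); the grip force is fixed at half the most; returns when the fingers have stopped.
- env.wait(seconds).
- env.solve_ik(position, orientation): joint angles nearest the present ones, or None.
- vision.capture(name): name is "scene" or "top" or "wrist"; returns a dict with "img" (384x512x3 uint8, red, green, blue), "fx", "fy", "cx", "cy" (pixels), "rvec" (rotation vector, rad) and "tvec" (3), from world to camera coordinates, as OpenCV has them. Camera axes: x right, y down, z forward; pixel columns grow to the right and rows downward; lengths in m; the calibration is good to about 2 mm. The wrist camera is an equidistant fisheye: a pixel r from the principal point sees the ray r / f radians off the axis. A picture is of the moment at which its call begins. There is no depth.
A pose or a line that the arm cannot do raises env.MotionError and nothing moves.
- env.job_done(): hands the job in; it is judged then, once.
Readings, each from a call of its own:
- env.read_t(): time.
- env.read_joints(): joint angles.
- env.read_joint_vel(): joint speeds.
- env.read_joint_torque(): joint torques, N m.
- env.read_eef_pos(): TCP position.
- env.read_ee_rot(): TCP orientation.
- env.read_ft_force(): force on the tool from outside, world axes, zero at the start.
- env.read_ft_torque(): the same for the moment, N m.
- env.read_opening(): opening from 0.0 (shut) to 1.0 (fully open).
- env.read_grip_force(): force on a finger pad.
Only numpy, scipy, OpenCV 4.12 (cv2) and the standard library are available. Lean on these libraries where they do the work, as an engineer would, in place of code of your own. Each camera call takes 0.05 s, during which the arm holds its last target. There are 200 camera calls.

## Task

Test the garnet crystal in the tilting holder: first slide the tester's range fader to the orange line and let go of it, then draw the white probe out of its socket and put its copper tip inside the white wax ring on the crystal, the probe square to that crystal face and pressed lightly so that the sprung tip is about half way in. Press gently throughout, do not tip the holder, and leave the other things on the table where they are. Finish while still holding the probe there for the reading: do not put it down or let go.

Things in the scene. Friction and masses are not known exactly. Their poses are not given: they have to be found in the camera images.
- tester: Grey bench tester, 130 x 220 mm, fixed. Origin: centre of its underside; +x to its back, +y to its left end, z up. Its flat panel, 32 mm above the table, carries the fader (x = -0.022, y = -0.078 to -0.018); a lamp housing 59 mm high runs along the back (x = 0.034 to 0.064, y = -0.108 to 0.058); the black socket block (50 x 50 x 62 mm high) stands at the left end (y = 0.085).
- fader_top (a point): Centre of the top of the fader's grey cap, 50 mm above the table. The cap measures 22 mm (tester x) by 13 mm (tester y), rises 18 mm above the panel, has a white line across it, and slides along the tester's y axis; clear panel for fingers all round.
- fader (a joint): Range fader, m: 0 at the right end of its track, growing towards the tester's +y up to 0.060; it stands at the orange line at 0.046 (within 3 mm is right). It slides with about 1.2 N of friction and stays where it is left.
- range_mark (a point): Middle of the orange line on the panel (drawn on both sides of the track), 32 mm above the table and 18 mm below the height of fader_top; axes as the tester's. The fader is set when its cap's white line is level with this line.
- socket (a point): Centre of the socket's round mouth, on top of the socket block, 62 mm above the table: a straight hole 23 mm wide, 56 mm deep; axes as the tester's.
- probe: White cordless probe, about 90 g, tip down in the socket on its black collar (28 x 34 x 6 mm). Origin: on its axis at the collar's underside; z runs up the probe, away from the tip. Above the collar a flat-sided handle 20 mm (its x) by 26 mm (its y) goes up to z = 0.090; below it a 20 mm round nose narrows to the copper tip, whose end is at z = -0.044. Raise it 45 mm to clear the socket.
- probe_tip (a joint): Sprung copper tip, m pushed in: 0 fully out, 0.006 fully in. The spring gives 1 N at the first touch and 0.5 N more for each mm: 2.5 N half way (0.003), 4 N fully in.
- probe_point (a point): Rounded end of the copper tip (5 mm thick), 44 mm below the probe's origin on its axis when the tip is out; its z axis runs up along the probe.
- stand: Dark steel stone stand, round base 92 mm wide, two upright cheeks 72 mm high with a brass knob outside each (98 mm over the knobs), fixed to the table; origin: centre of its underside. The cheeks stand at its x = +-0.035; the crystal is tilted about its x axis, 62 mm above the table.
- holder (a joint): Tilt of the crystal's holder in the stand, rad: 0 level, growing as the crystal's marked face leans towards the stand's +y. Stiff: it keeps its angle under a light push near the ring.
- spot (a point): Centre of the white wax ring (12 mm wide) on the marked crystal face, about 73 mm above the table; its z axis is the outward normal of that flat face.
- garnet: Dark red garnet crystal about 40 mm across with flat faces, held in the tilting holder, its marked face (22 mm across) uppermost; its origin lies at one side of the crystal, so aim by the spot.
- thumbnail_box: Bystander: small clear specimen box, 38 mm square, 35 mm high, loose.
- fluorite: Bystander: three green fluorite cubes, 33 x 49 x 35 mm, loose.
- loupe: Bystander: folding loupe, 29 x 56 x 14 mm, loose.
- pen: Bystander: felt marker with red cap, 131 mm long, 13 mm thick, loose.
- brush: Bystander: soft dusting brush with wooden handle, 156 mm long, 18 mm thick, loose.
- twin_quartz: Bystander: small clear quartz twins, 36 x 63 x 63 mm, loose.

How it is judged:
By the outcome, as a careful person would: the job done as asked, in the order asked, and still so for the second after the job is handed in, while the arm keeps its last pose, push and grip.
It also fails if it takes over 58 s, if anything falls off the work surface, if the arm or the gripper's body presses on something with over 40 N, if the wrist force passes 120 N, or if a joint passes its speed limit or range.

## Working session

There is one attempt and no reset: what is moved stays moved. The work goes in short steps, each a Python script; the robot and the scene stay as the last script left them, time stands still between calls to the robot, and variables do not carry over. Pictures are saved under pics/ and viewed, at most 10 in all, crops included, and the job is handed in when it is done.

```bash
ls; mkdir -p pics
cat > h.py <<'E'
import numpy as np, cv2
from bench import env, vision
def cap(n, f=None):
    c=vision.capture(n)
    if f: cv2.imwrite(f,cv2.cvtColor(c["img"],cv2.COLOR_RGB2BGR))
    return c
def RT(c):
    R=cv2.Rodrigues(np.array(c["rvec"],float))[0]; return R,np.array(c["tvec"],float).ravel()
def ray(c,u,v,fish=False):
    R,t=RT(c); x=(u-c["cx"])/c["fx"]; y=(v-c["cy"])/c["fy"]
    if fish:
        r=np.hypot(x,y); s=np.sin(r)/max(r,1e-9); d=np.array([x*s,y*s,np.cos(r)])
    else: d=np.array([x,y,1.])
    d=R.T@d; return -R.T@t, d/np.linalg.norm(d)
def onz(c,u,v,z,fish=False):
    o,d=ray(c,u,v,fish); return o+d*(z-o[2])/d[2]
def tri(rays):
    A=sum(np.eye(3)-np.outer(d,d) for o,d in rays); b=sum((np.eye(3)-np.outer(d,d))@o for o,d in rays)
    p=np.linalg.solve(A,b); return p,[np.linalg.norm(np.cross(p-o,d)) for o,d in rays]
def proj(c,p):
    R,t=RT(c); q=R@np.asarray(p)+t; return c["fx"]*q[0]/q[2]+c["cx"],c["fy"]*q[1]/q[2]+c["cy"]
E
python3 - <<'E'
from h import *
a=cap("scene","pics/scene.png");b=cap("top","pics/top.png")
for c in(a,b): print(c["fx"],ray(c,256,192))
i=np.hstack([cv2.resize(cv2.imread(f"pics/{n}.png"),(800,600)) for n in("scene","top")])
cv2.imwrite("pics/s8.png",i[:,:800]);cv2.imwrite("pics/t8.png",i[:,800:])
E
```

```text
pics
466.3360197463748 (array([-0.34374533,  0.7260349 ,  0.82731896]), array([ 0.69052402, -0.44941819, -0.56674497]))
401.24660537763634 (array([0.4719755 , 0.11935317, 1.50838857]), array([ 0.09354422,  0.01113059, -0.99555291]))
```

View pics/s8.png

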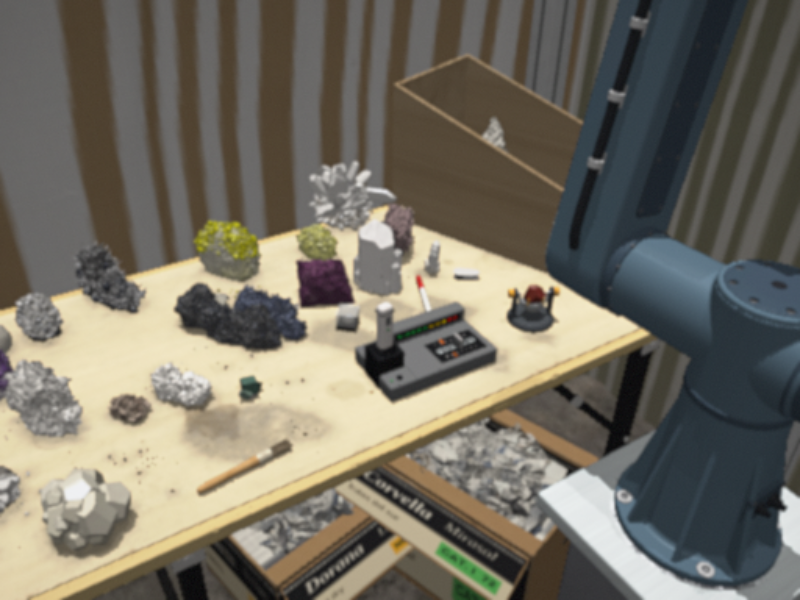

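View pics/t8.png

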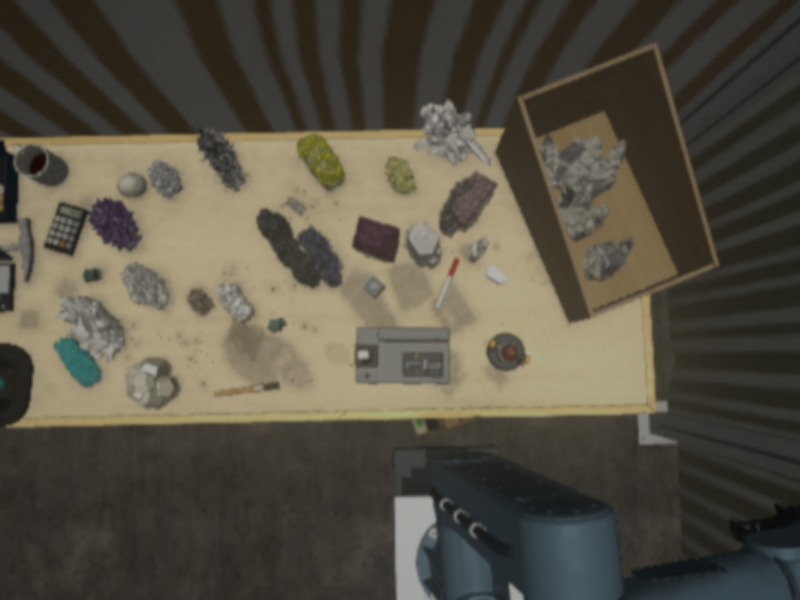

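Scene view: tester near (430,345), stand near (531,308). Top view: tester spans about (355..450, 327..384), socket and probe at about (365,354), stand at (506,351), and clear table around both.

Run:
```python
from h import *
b=cap("top")
for n,u,v,z in [("tl",355,327,.05),("tr",450,327,.05),("br",450,384,.03),("bl",355,384,.03),("stand",506,351,.03),("cryst",508,351,.07),("probe",364,353,.15)]:
    print(n,onz(b,u*.64,v*.64,z).round(3))
print(env.read_t(),env.read_ee_rot())
# tool down, above between tester and stand; yaw so y-tool ~ world y
from scipy.spatial.transform import Rotation as R
for yaw in (0,90,180,-90):
    q=(R.from_euler('z',yaw,degrees=True)*R.from_quat([1,0,0,0])).as_quat(scalar_first=True)
    for p in ([.52,.15,.33],[.52,-.06,.33],[.55,-.13,.35]): print(yaw,p,env.solve_ik(p,q))
```

```text
tl [0.548 0.242 0.05 ]
tr [0.543 0.021 0.05 ]
br [0.411 0.023 0.03 ]
bl [0.416 0.245 0.03 ]
stand [ 0.485 -0.111  0.03 ]
cryst [ 0.485 -0.109  0.07 ]
probe [0.486 0.215 0.15 ]
0.15 [-6.98421425e-04  9.90984876e-01  1.33971954e-01  4.87918248e-05]
0 [0.52, 0.15, 0.33] [ 6.14177940e-02  3.83873047e-02  1.56530795e+00 -4.44089210e-16
  1.53789740e+00  1.63221412e+00]
0 [0.52, -0.06, 0.33] [-3.41866167e-01 -3.01736493e-03  1.60734000e+00 -4.44089210e-16
  1.53727002e+00  1.22893016e+00]
0 [0.55, -0.13, 0.35] [-4.42081906e-01  8.57463928e-02  1.47648463e+00 -4.44089210e-16
  1.57936164e+00  1.12871442e+00]
90 [0.52, 0.15, 0.33] [ 6.14177940e-02  3.83873047e-02  1.56530795e+00 -4.44089210e-16
  1.53789740e+00  6.14177940e-02]
90 [0.52, -0.06, 0.33] [-3.41866167e-01 -3.01736493e-03  1.60734000e+00 -4.44089210e-16
  1.53727002e+00 -3.41866167e-01]
90 [0.55, -0.13, 0.35] [-4.42081906e-01  8.57463928e-02  1.47648463e+00 -4.44089210e-16
  1.57936164e+00 -4.42081906e-01]
180 [0.52, 0.15, 0.33] [ 6.14177940e-02  3.83873047e-02  1.56530795e+00 -4.44089210e-16
  1.53789740e+00 -1.50937853e+00]
180 [0.52, -0.06, 0.33] [-3.41866167e-01 -3.01736493e-03  1.60734000e+00 -4.44089210e-16
  1.53727002e+00 -1.91266249e+00]
180 [0.55, -0.13, 0.35] [-4.42081906e-01  8.57463928e-02  1.47648463e+00 -4.44089210e-16
  1.57936164e+00 -2.01287823e+00]
-90 [0.52, 0.15, 0.33] [ 6.14177940e-02  3.83873047e-02  1.56530795e+00 -4.44089210e-16
  1.53789740e+00 -3.08017486e+00]
-90 [0.52, -0.06, 0.33] [-3.41866167e-01 -3.01736493e-03  1.60734000e+00 -4.44089210e-16
  1.53727002e+00  2.79972649e+00]
-90 [0.55, -0.13, 0.35] [-4.42081906e-01  8.57463928e-02  1.47648463e+00 -4.44089210e-16
  1.57936164e+00  2.69951075e+00]
```

Run:
```python
from h import *
import pickle
q=[0,1,0,0]
out={}
for k,p in [("s1",[.50,-.15,.27]),("s2",[.43,-.08,.27]),("t1",[.47,.06,.27]),("t2",[.47,.13,.30])]:
    env.move_to(p,q); out[k]=cap("wrist","pics/w_%s.png"%k)
pickle.dump(out,open("w.pkl","wb"))
print(env.read_t(),[ (k,c["fx"],ray(c,c["cx"],c["cy"])) for k,c in out.items()])
i=np.vstack([np.hstack([cv2.imread("pics/w_%s.png"%k) for k in r]) for r in (("s1","s2"),("t1","t2"))])
cv2.imwrite("pics/w4.png",cv2.resize(i,(800,600),interpolation=cv2.INTER_AREA))
```

```text
3.8 [('s1', 297.3186396354542, (array([ 0.58142097, -0.1510503 ,  0.4117612 ]), array([-3.17295386e-01, -2.97590385e-04, -9.48326710e-01]))), ('s2', 297.3186396354542, (array([ 0.51127245, -0.0803441 ,  0.41238731]), array([-0.31588626, -0.00114313, -0.94879638]))), ('t1', 297.3186396354542, (array([0.5522049 , 0.05964265, 0.41146197]), array([-0.31785094, -0.00111086, -0.94814005]))), ('t2', 297.3186396354542, (array([0.55186875, 0.12924283, 0.44244829]), array([-3.16031818e-01, -9.00463543e-04, -9.48748164e-01])))]
```

View pics/w4.png

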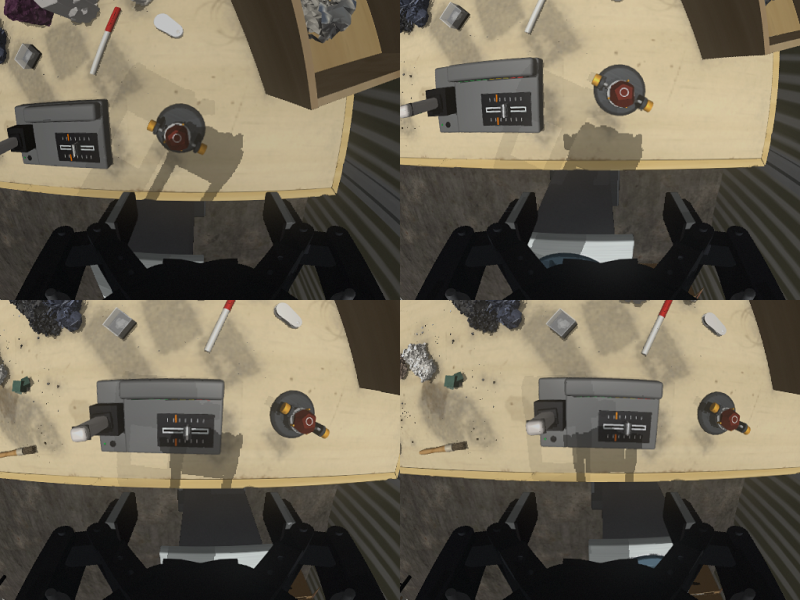

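Four wrist views (half-size composite). Stand with the crystal at (180,130) in the upper-left view, ring at about (178,131). Fader cap at about (188,430) in the lower-left view, with the orange line to its left at about (176,418). I'm going closer for accuracy.

Run:
```python
from h import *
import pickle
q=[0,1,0,0]
out={}
for k,p in [("p1",[.40,.20,.25]),("p2",[.44,.15,.25]),("t1",[.39,.07,.18]),("t2",[.40,.02,.18]),("s1",[.41,-.08,.17]),("s2",[.41,-.14,.17]),("s3",[.45,-.11,.19])]:
    try: env.move_to(p,q)
    except env.MotionError as e: print(k,e)
    out[k]=cap("wrist","pics/c_%s.png"%k)
pickle.dump(out,open("w.pkl","wb"))
print(env.read_t())
i=np.vstack([np.hstack([cv2.imread("pics/c_%s.png"%k)[:300] for k in r]) for r in (("p1","p2"),("t1","t2"))])
cv2.imwrite("pics/c4.png",cv2.resize(i,(800,469),interpolation=cv2.INTER_AREA))
L=[]
for k in ("s1","s2","s3"):
    c=out[k]; # predicted px of spot by inverting fisheye
    R,t=RT(c); p=R@np.array([.485,-.11,.07])+t; th=np.arctan2(np.hypot(p[0],p[1]),p[2]); ph=np.arctan2(p[1],p[0])
    u=int(c["cx"]+c["fx"]*th*np.cos(ph)); v=int(c["cy"]+c["fy"]*th*np.sin(ph)); print(k,u,v)
    im=cv2.copyMakeBorder(cv2.imread("pics/c_%s.png"%k),80,80,80,80,0)
    L.append(cv2.resize(im[v:v+160,u:u+160][20:140,27:133],None,fx=2.5,fy=2.5,interpolation=cv2.INTER_CUBIC)); print("origin",u-80+27,v-80+20)
cv2.imwrite("pics/s3.png",np.hstack(L))
```

```text
7.0583
s1 293 103
origin 240 43
s2 219 103
origin 166 43
s3 258 147
origin 205 87
```

View pics/c4.png

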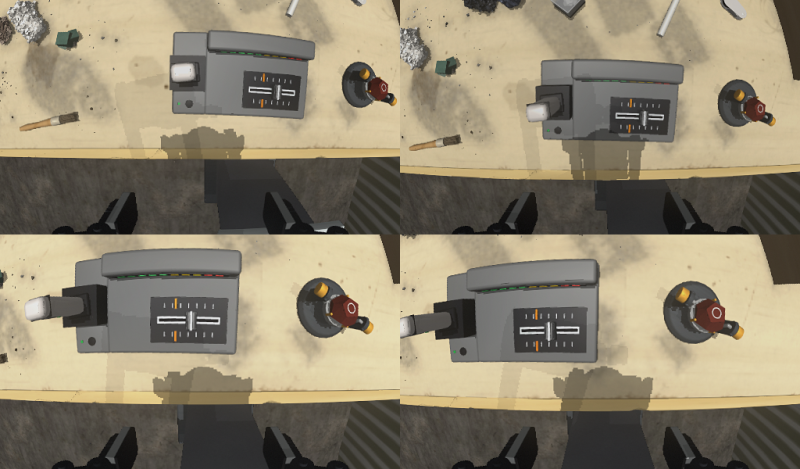

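View pics/s3.png

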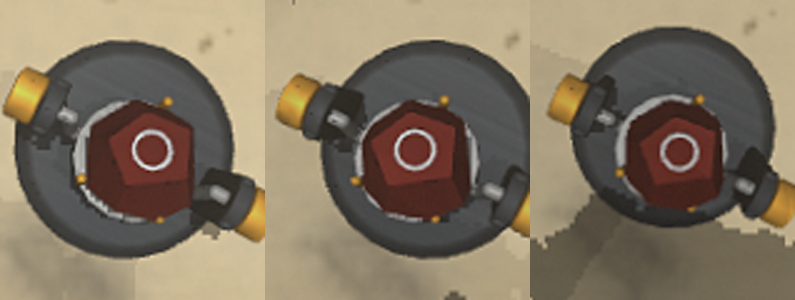

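Clear close-ups. Tester frame about axis-aligned. In t1 the fader cap is at about (244,111) px and the orange halves at about (225,86) and (224,131). In p1 the probe top is at about (237,92). The ring is clear in s1–s3, with a pentagonal face and the knob axis diagonal. Next I compute numbers and grab more stand views with wider baselines for the normal.

Run:
```python
from h import *
import pickle
from scipy.spatial.transform import Rotation as Ro
o=pickle.load(open("w.pkl","rb"))
def comps(m,mn=4):
    n,l,s,c=cv2.connectedComponentsWithStats(m.astype(np.uint8)); return [(s[i,4],c[i],l==i) for i in range(1,n) if s[i,4]>=mn]
for k in ("t1","t2","p1"):
    c=o[k]; im=c["img"].astype(int); r,g,b=im[...,0],im[...,1],im[...,2]
    m=(r>150)&(b<90)&(g<170)&(r-g>50); m[200:]=0
    for a,ce,_ in comps(m): print(k,"or",a,ce.round(1),onz(c,*ce,.032,True).round(4))
for k in ("p1","p2"):
    c=o[k]; im=c["img"].astype(int); m=(im.min(2)>185); m[:40]=0;m[200:]=0; m[:,:150 if k=="p1" else 140]=0; m[:,300:]=0
    for a,ce,l in comps(m,40):
        ys,xs=np.nonzero(l); P=np.array([onz(c,x,y,.152,True)[:2] for x,y in zip(xs,ys)],np.float32)
        print(k,"top",a,ce.round(1),(*cv2.minAreaRect(P*1000),))
out={}
for i,(k,p,rx,ry) in enumerate([("a",[.41,-.06,.17],0,0),("b",[.41,-.16,.17],0,0),("c",[.45,-.11,.16],0,0),("d",[.33,-.11,.24],0,0),("e",[.40,-.22,.22],-25,0),("f",[.40,0.0,.22],25,0),("g",[.50,-.11,.24],0,20),("h",[.50,-.11,.24],0,-20)]):
    q=(Ro.from_euler('xy',[rx,ry],degrees=True)*Ro.from_quat([1,0,0,0])).as_quat(scalar_first=True)
    try: env.move_to(p,q)
    except env.MotionError as e: print(k,e); continue
    c=cap("wrist"); out[k]=c
    R,t=RT(c); pc=R@np.array([.485,-.11,.07])+t; th=np.arctan2(np.hypot(pc[0],pc[1]),pc[2]); ph=np.arctan2(pc[1],pc[0])
    c["uv"]=(c["cx"]+c["fx"]*th*np.cos(ph),c["cy"]+c["fy"]*th*np.sin(ph)); print(k,np.round(c["uv"]),(-R.T@t).round(3))
pickle.dump(out,open("s.pkl","wb")); print(env.read_t())
L=[]
for k,c in out.items():
    u,v=map(int,c["uv"]); im=cv2.copyMakeBorder(c["img"][...,::-1].copy(),60,60,60,60,cv2.BORDER_CONSTANT)
    w=cv2.resize(im[v+20:v+100,u+20:u+100],(200,200),interpolation=cv2.INTER_CUBIC); cv2.putText(w,k,(5,20),0,.7,(255,255,255)); L.append(w)
while len(L)<8: L.append(L[0]*0)
cv2.imwrite("pics/sg.png",np.vstack([np.hstack(L[:4]),np.hstack(L[4:])]))
```

```text
t1 or 15 [266.4  51.6] [0.5144 0.0599 0.032 ]
t1 or 10 [280.5  52. ] [0.5143 0.0465 0.032 ]
t1 or 24 [416.2  66.5] [ 0.5126 -0.0986  0.032 ]
t1 or 36 [413.2  73.9] [ 0.504 -0.095  0.032]
t1 or 7 [224.9  91.9] [0.4751 0.0998 0.032 ]
t1 or 5 [424.2 101.2] [ 0.4762 -0.1106  0.032 ]
t1 or 44 [474.1 119.6] [ 0.4633 -0.1872  0.032 ]
t1 or 38 [224.  129.8] [0.4377 0.1012 0.032 ]
t2 or 5 [213.  65.] [0.5137 0.0606 0.032 ]
t2 or 10 [224.5  65. ] [0.5133 0.0495 0.032 ]
t2 or 33 [366.4  72.9] [ 0.5105 -0.0912  0.032 ]
t2 or 35 [362.7  80.3] [ 0.5025 -0.0873  0.032 ]
t2 or 37 [174.1 102. ] [0.4787 0.1003 0.032 ]
t2 or 58 [435.7 125.5] [ 0.4625 -0.1799  0.032 ]
t2 or 38 [175.  142.2] [0.438  0.1012 0.032 ]
p1 or 34 [470.   94.3] [ 0.5065 -0.107   0.032 ]
p1 or 20 [337.5  98.5] [0.4795 0.0996 0.032 ]
p1 or 24 [505.3 129.3] [ 0.4635 -0.195   0.032 ]
p1 or 24 [335.1 131.7] [0.4381 0.1009 0.032 ]
p1 top 367 [232.9  90.7] ((484.44525146484375, 217.08522033691406), (12.899005889892578, 19.818506240844727), 6.196427822113037)
p2 top 188 [174.5 143.1] ((484.4421081542969, 215.84291076660156), (9.930123329162598, 16.724855422973633), 9.541369438171387)
p2 top 65 [287.8 147.6] ((479.9200744628906, 121.57806396484375), (5.048843860626221, 19.111068725585938), 0.4363418519496918)
a [319. 102.] [ 0.49  -0.059  0.311]
b [192. 105.] [ 0.492 -0.162  0.312]
c [258. 154.] [ 0.532 -0.108  0.302]
d [255.  27.] [ 0.412 -0.111  0.382]
e [ 72. 102.] [ 0.482 -0.159  0.347]
f [440. 103.] [ 0.481 -0.061  0.349]
g [256. 131.] [ 0.625 -0.11   0.344]
h [255. 236.] [ 0.527 -0.111  0.402]
12.0167
```

View pics/sg.png

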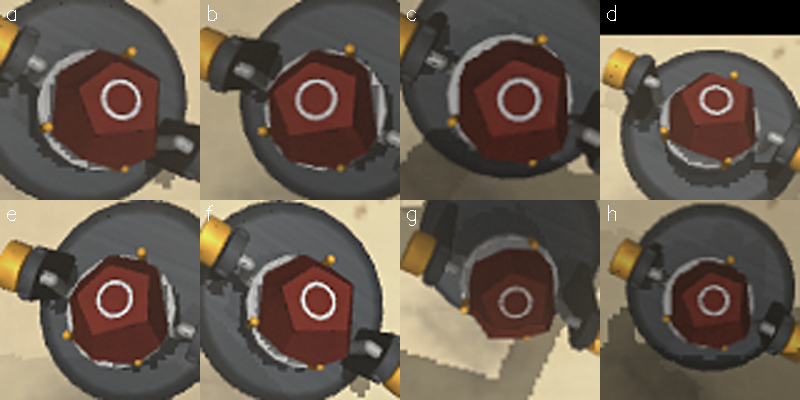

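Ring and pentagon visible in all eight tiles, with ring centres near tile centre. Next I segment the marked face and triangulate its corners.

```bash
cat > n.py <<'E'
from h import *
import pickle
o=pickle.load(open("s.pkl","rb")); S=6; L=[]; C={}; RC={}
for k,c in o.items():
    u,v=map(int,c["uv"]); x0,y0=u-20,max(v-25,0)
    w=cv2.resize(c["img"][y0:y0+50,x0:x0+45],None,fx=S,fy=S,interpolation=cv2.INTER_CUBIC); f=w.astype(int)
    sat=f[...,0]-f[...,1]; ring=((f[...,1]>105)&(abs(f[...,0]-f[...,2])<75)).astype(np.uint8)
    n,l,s,ce=cv2.connectedComponentsWithStats(ring)
    ok=[i for i in range(1,n) if 8*S<s[i,2]<17*S and 7*S<s[i,3]<17*S and abs(s[i,0]+s[i,2]/2-20*S)<12*S]
    if not ok: print(k,"no ring",s[1:].tolist()); continue
    i=max(ok,key=lambda i:s[i,4]); pts=cv2.findContours((l==i).astype(np.uint8),cv2.RETR_EXTERNAL,cv2.CHAIN_APPROX_NONE)[0]
    e=cv2.fitEllipse(max(pts,key=len)); RC[k]=(e[0][0]+.5)/S-.5+x0,(e[0][1]+.5)/S-.5+y0
    inner=np.zeros(ring.shape,np.uint8); cv2.ellipse(inner,(e[0],(e[1][0]*.5,e[1][1]*.5),e[2]),1,-1)
    outer=np.zeros(ring.shape,np.uint8); cv2.ellipse(outer,(e[0],(e[1][0]*1.08,e[1][1]*1.08),e[2]),1,-1)
    col=np.median(f[inner>0],0); big=np.zeros(ring.shape,np.uint8); cv2.ellipse(big,(e[0],(e[1][0]*1.25,e[1][1]*1.25),e[2]),1,-1)
    col=np.median(f[(big>0)&(outer==0)],0)
    m=((abs(f-col).max(2)<9)|(outer>0)).astype(np.uint8); m=cv2.morphologyEx(m,cv2.MORPH_OPEN,np.ones((9,9)))
    n,l2,s2,_=cv2.connectedComponentsWithStats(m); m=(l2==l2[int(e[0][1]),int(e[0][0])]).astype(np.uint8)
    h=cv2.convexHull(max(cv2.findContours(m,cv2.RETR_EXTERNAL,cv2.CHAIN_APPROX_NONE)[0],key=len))
    P=cv2.approxPolyN(h,5,ensure_convex=True).reshape(-1,2).astype(float)
    a=np.arctan2(P[:,1]-e[0][1],P[:,0]-e[0][0]); P=P[np.argsort(a)]
    C[k]=(P+.5)/S-.5+[x0,y0]
    v=w[...,::-1].copy(); cv2.polylines(v,[P.astype(int)],True,(0,255,0),1); cv2.ellipse(v,e,(255,0,0),1); cv2.putText(v,k,(5,25),0,.8,(255,255,255)); L.append(cv2.resize(v,(198,220)))
    print(k,np.round(RC[k],1),np.round(e[1],0),np.round(a[np.argsort(a)]*57.3),m.sum()//S**2)
while len(L)<8: L.append(L[0]*0)
cv2.imwrite("pics/pg.png",np.vstack([np.hstack(L[:4]),np.hstack(L[4:8])]))
sp,r=tri([ray(o[k],*RC[k],True) for k in RC]); print("spot",sp.round(4),np.round(np.array(r)*1e3,1))
pickle.dump((C,RC,sp),open("c.pkl","wb"))
V=[tri([ray(o[k],*C[k][j],True) for k in C]) for j in range(5)]
for p,r in V: print(p.round(4),np.round(np.array(r)*1e3,1))
Q=np.array([p for p,_ in V]); nn=np.linalg.svd(Q-Q.mean(0))[2][2]; nn*=np.sign(nn[2]); print("normal",nn.round(3),((Q-Q.mean(0))@nn*1e3).round(1),Q.mean(0).round(4))
E
python3 n.py
```

```text
a [325.9 101.3] [ 93. 102.] [-165. -101.  -29.   41.  126.] 600
b [198.  103.3] [ 97. 101.] [-169.  -91.  -28.   40.  127.] 627
c no ring [[0, 0, 199, 185, 5348], [224, 19, 5, 3, 13], [240, 31, 4, 3, 9], [245, 35, 12, 11, 72], [114, 98, 105, 103, 3577], [11, 205, 11, 15, 87], [21, 223, 23, 26, 226]]
d [260.   25.5] [72. 82.] [-169.  -95.  -27.   35.  129.] 345
e [ 77.4 100.1] [86. 94.] [-176.  -95.  -34.   40.  121.] 453
f [445.9 102.9] [82. 94.] [-165.  -94.  -23.   49.   87.] 379
g [261.8 131.5] [69. 72.] [-159.  -95.  -27.   44.  136.] 128
h [260.1 235.7] [67. 68.] [-122.  -31.   29.   86.  147.] 118
spot [ 0.4859 -0.1154  0.0721] [0.1 0.1 0.1 0.  0.1 0.1 0. ]
[ 0.4899 -0.1034  0.0719] [1.9 2.3 2.4 2.7 3.5 5.8 8.7]
[ 0.4963 -0.1155  0.0744] [3.6 1.8 1.1 1.6 2.2 0.8 8.9]
[ 0.4909 -0.1259  0.077 ] [2.2 3.7 1.3 3.3 1.5 4.2 9. ]
[ 0.4772 -0.1243  0.072 ] [2.7 1.7 3.1 1.6 1.7 2.3 8.3]
[ 0.4765 -0.109   0.073 ] [3.1 3.1 2.7 1.  7.5 2.3 5.1]
normal [-0.126  0.123  0.984] [-0.6 -0.6  1.4 -1.6  1.4] [ 0.4862 -0.1156  0.0737]
```

View pics/pg.png

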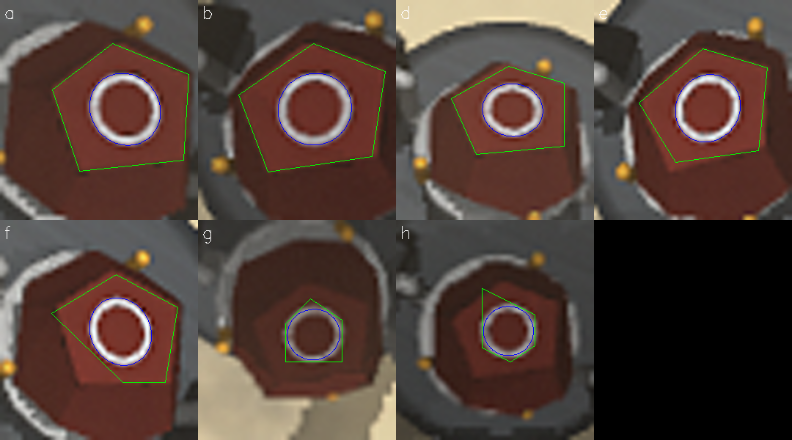

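The ring ellipses are excellent (0.1 mm triangulation residual), while the pentagon fits hold only in a, b and d. So I'll take the normal from the ring's foreshortening over the views, and cross-check it with the knob axis.

```bash
sed -i 's/RC\[k\]=(e\[0\]/c["e"]=e;c["o"]=(x0,y0);RC[k]=(e[0]/; s/for k,c in o.items():/for k,c in o.items():\n    if k=="c": continue/' n.py
cat >> n.py <<'E'
from scipy.optimize import least_squares
def basis(a): 
    n=np.array([a[0],a[1],1.]); n/=np.linalg.norm(n); x=np.cross([0,1,0],n); x/=np.linalg.norm(x); return n,x,np.cross(n,x)
def fit(keys):
    D=[]
    for j,k in enumerate(keys):
        e=o[k]["e"]; P=cv2.ellipse2Poly((int(e[0][0]*100),int(e[0][1]*100)),(int(e[1][0]*50),int(e[1][1]*50)),int(round(e[2])),0,360,12)/100.
        for p in P: D.append((j,*ray(o[k],(p[0]+.5)/S-.5+o[k]["o"][0],(p[1]+.5)/S-.5+o[k]["o"][1],True)))
    J=np.array([d[0] for d in D]);O=np.array([d[1] for d in D]);d=np.array([d[2] for d in D])
    def res(a):
        n,x,y=basis(a); s=((sp-O)@n)/(d@n); q=O+d*s[:,None]-sp
        cx=a[2+3*J];cy=a[3+3*J]; return (np.hypot(q@x-cx,q@y-cy)-a[4+3*J])*1e3
    r=least_squares(res,np.r_[0.,0.,np.tile([0,0,.006],len(keys))]); cov=np.linalg.inv(r.jac.T@r.jac)*r.fun.var()
    return basis(r.x)[0],r.fun.std(),r.x[4::3]*1e3
K=list(RC)
for ks in [K,[k for k in K if k not in "gh"],list("abdef")[::2],list("dfgh"),list("abde")]:
    n,s,r=fit(ks); print(ks,n.round(3),s.round(2),r.round(2))
V=[tri([ray(o[k],*C[k][j],True) for k in "abd"]) for j in range(5)]
Q=np.array([p for p,_ in V]); print("corner",np.round([max(r)*1e3 for _,r in V],1)); nn=np.linalg.svd(Q-Q.mean(0))[2][2]; print("normal abd",nn*np.sign(nn[2]))
w=pickle.load(open("w.pkl","rb")); KB={0:[],1:[]}
for k,c in {**{"w"+k:c for k,c in w.items() if k[0]=="s"},**o}.items():
    f=c["img"].astype(int); m=((f[...,0]>140)&(f[...,2]<90)&(f[...,0]-f[...,1]>35)).astype(np.uint8); n,l,s,ce=cv2.connectedComponentsWithStats(m)
    b=[ce[i] for i in range(1,n) if s[i,4]>40 and abs(onz(c,*ce[i],.06,True)-[.486,-.112,.06]).max()<.07]
    if len(b)==2:
        b.sort(key=lambda p:p[0])
        for i in (0,1): KB[i].append(ray(c,*b[i],True))
kn=[tri(KB[i]) for i in (0,1)]
for p,r in kn: print("knob",p.round(4),np.round(np.array(r)*1e3,1))
ax=kn[1][0]-kn[0][0]; print("len",np.linalg.norm(ax)); ax/=np.linalg.norm(ax); print(ax, np.mean([k[0] for k in kn],0)); n=fit(K)[0]; print("n.ax deg",np.degrees(np.arcsin(n@ax)))
E
python3 n.py | tail -14
```

```text
[ 0.4765 -0.109   0.073 ] [3.1 3.1 2.7 1.  7.5 2.3 5.1]
normal [-0.126  0.123  0.984] [-0.6 -0.6  1.4 -1.6  1.4] [ 0.4862 -0.1156  0.0737]
['a', 'b', 'd', 'e', 'f', 'g', 'h'] [ 0.193 -0.066  0.979] 0.03 [6.81 6.79 7.04 6.86 6.86 6.14 6.3 ]
['a', 'b', 'd', 'e', 'f'] [ 0.189 -0.066  0.98 ] 0.03 [6.81 6.79 7.03 6.86 6.86]
['a', 'd', 'f'] [ 0.189 -0.062  0.98 ] 0.03 [6.81 7.03 6.85]
['d', 'f', 'g', 'h'] [ 0.185 -0.068  0.98 ] 0.02 [7.03 6.86 6.15 6.3 ]
['a', 'b', 'd', 'e'] [ 0.191 -0.061  0.98 ] 0.03 [6.8  6.79 7.03 6.86]
corner [0.3 0.3 0.8 0.6 0.2]
normal abd [ 0.28584494 -0.02857139  0.95784986]
knob [ 0.5038 -0.0751  0.0668] [0.2 0.6 0.5 0.4 0.8 0.2 0.9 0.2 0.6 0.3]
knob [ 0.4648 -0.1547  0.0656] [0.2 0.4 0.3 0.4 0.5 0.3 0.7 0.6 0.3 0.8]
len 0.0886822186685934
[-0.43942087 -0.89818678 -0.0130313 ] [ 0.48429398 -0.11489004  0.06620308]
n.ax deg -2.1977526096001028
```

The fits agree: n ≈ (0.19, -0.065, 0.98), within about 2° of perpendicular to the knob axis. The spot is (0.4859, -0.1154, 0.0721). Now the fader.

```bash
cat >> h.py <<'E'
from scipy.spatial.transform import Rotation as Ro
def q_of(z,y):  # tool quaternion from approach z and closing direction y
    z=np.array(z,float);z/=np.linalg.norm(z);y=np.array(y,float);y-=z*(y@z);y/=np.linalg.norm(y)
    return Ro.from_matrix(np.column_stack([np.cross(y,z),y,z])).as_quat(scalar_first=True)
E
python3 - <<'E'
from h import *
import pickle
w=pickle.load(open("w.pkl","rb"))
p1=onz(w["t1"],244.5,111,.05,True);p2=onz(w["t2"],191,116,.05,True); print(p1,p2)
ey=np.array([.026,1,0]);ey/=np.linalg.norm(ey)
mark=np.array([.4585,.1005,.05])
d=((p1+p2)/2-mark)@ey; cap0=mark+ey*d; print("cap along y rel. mark",d)
q=q_of([0,0,-1],-ey)
env.move_to([.42,-.02,.2],q)
env.move_to([cap0[0],cap0[1],.12],q)
env.grip(.45)
print(env.read_eef_pos(), cap0)
env.line_to([cap0[0],cap0[1],.0385],.1); print(env.read_ft_force())
env.grip(0); print("open",env.read_opening(),env.read_grip_force(),env.read_eef_pos())
env.line_to([mark[0],mark[1],.0385],.04); print(env.read_ft_force(),env.read_eef_pos())
env.grip(.45)
env.line_to([mark[0],mark[1],.12],.15)
env.move_to([.40,.05,.18],[0,1,0,0]); c=cap("wrist","pics/f.png")
pickle.dump(c,open("f.pkl","wb"))
R,t=RT(c); pc=R@np.array([.4585,.09,.04])+t; th=np.arctan2(np.hypot(*pc[:2]),pc[2]); ph=np.arctan2(pc[1],pc[0])
u=int(c["cx"]+c["fx"]*th*np.cos(ph)); v=int(c["cy"]+c["fy"]*th*np.sin(ph)); print(u,v,env.read_t())
cv2.imwrite("pics/fz.png",cv2.resize(cv2.imread("pics/f.png")[v-50:v+50,u-65:u+65],None,fx=6,fy=6,interpolation=cv2.INTER_CUBIC))
E
```

```text
[0.45704944 0.08025165 0.05      ] [0.46508328 0.07944399 0.05      ]
cap along y rel. mark -0.02057850104319729
[0.45811616 0.0796897  0.12029972] [0.45796514 0.07992845 0.05      ]
[ 0.04767459 -0.75648903  1.02796482]
open 0.12807185866498055 60.22374987602234 [0.45858642 0.07992313 0.03935989]
[-1.3467213   1.66207808  5.64531822] [0.45915161 0.10080322 0.03937665]
213 119 17.2667
```

View pics/fz.png

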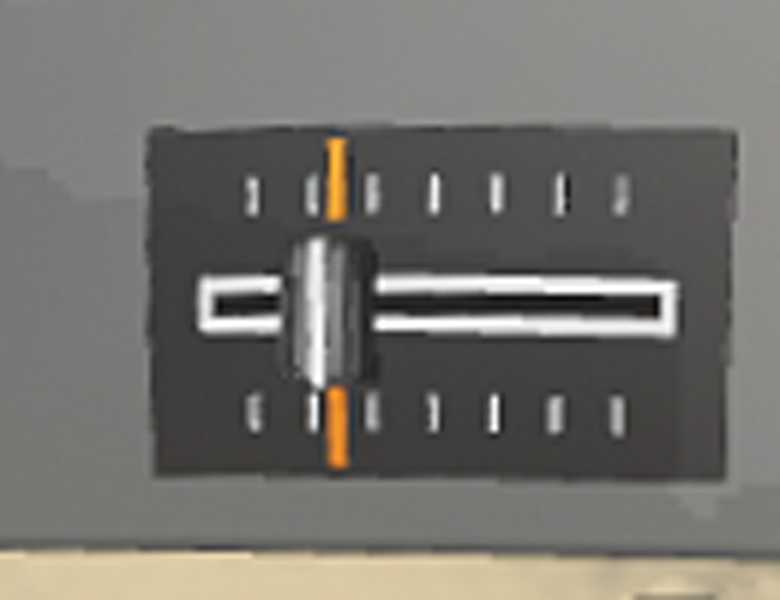

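The cap's white line is at crop (317,310), the orange halves at (337,180) and (338,428). The cap stands 18 mm higher, so I check with rays.

Run:
```python
from h import *
import pickle
c=pickle.load(open("f.pkl","rb")); f=lambda x,y:((x+.5)/6-.5+213-65,(y+.5)/6-.5+119-50)
a=onz(c,*f(337,180),.032,True);b=onz(c,*f(338,428),.032,True);w=onz(c,*f(317,312),.05,True); print(a,b,(a+b)/2,w)
```

```text
[0.47866378 0.09997782 0.032     ] [0.43770873 0.10099288 0.032     ] [0.45818625 0.10048535 0.032     ] [0.45858964 0.10046279 0.05      ]
```

Fader is within 0.1 mm of the line and released. Now the probe.

Run:
```python
from h import *
import pickle
s=np.array([.4838,.2168]); a=np.radians(7); q=q_of([0,0,-1],[np.cos(a),np.sin(a),0])
env.grip(.8)
env.move_to([.45,.18,.24],q); env.move_to([*s,.22],q)
env.line_to([*s,.108],.12); print(env.read_eef_pos(),env.read_ft_force())
env.grip(0); P=env.read_eef_pos(); print("open",env.read_opening(),env.read_grip_force(),P,env.read_ft_force())
R0=Ro.from_quat(env.read_ee_rot(),scalar_first=True).as_matrix()
off=R0.T@(np.array([*s,.018])-P); print("tip in tool",off)
env.line_to([*s,.165],.08); print(env.read_ft_force()); env.line_to([*s,.25],.15)
env.wait(.2); print("F",env.read_ft_force())
n=np.array([.186,-.076,.98]);n/=np.linalg.norm(n); sp=np.array([.4859,-.1154,.0721])
pickle.dump((off,n,sp),open("g.pkl","wb"))
for b in (0,20,-20,-40):
    qf=q_of(-n,[np.cos(np.radians(b)),np.sin(np.radians(b)),0]); Rf=Ro.from_quat(qf,scalar_first=True).as_matrix()
    print(b,env.solve_ik(sp+n*.04-Rf@off,qf))
c=cap("wrist"); cv2.imwrite("pics/g.png",c["img"][...,::-1]); pickle.dump(c,open("gp.pkl","wb")); print(env.read_t())
```

```text
[0.48448145 0.21689643 0.10889691] [-0.33502732  0.64982308 -0.12329985]
open 0.22836056005048133 58.94416630268097 [0.48418074 0.21684698 0.10847676] [ 0.82328935 -0.84016734  3.05295488]
tip in tool [-2.30763815e-06 -4.62533698e-04  9.04763862e-02]
[-0.17612883 -0.15325841 -0.96592316]
F [ 0.05553975  0.81114006 -1.01725417]
0 [-0.45788343  0.24730886  1.60705655 -0.01409234  1.48897952 -0.46257197]
20 [-0.45765913  0.24714548  1.60721948 -0.01404724  1.488983   -0.81441536]
-20 [-0.45815483  0.24734653  1.6070257  -0.01414691  1.48896903 -0.10731248]
-40 [-0.45843787  0.24725145  1.60713317 -0.01420384  1.48895278  0.24832339]
22.6667
```

View pics/g.png

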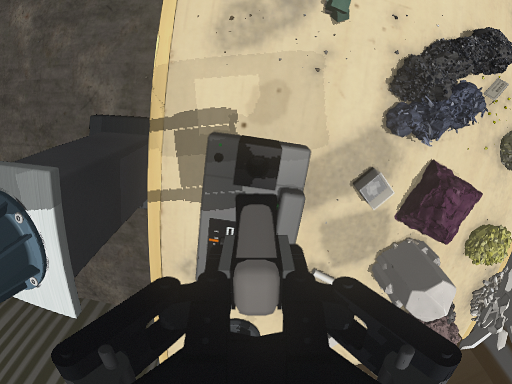

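The probe is held upright and centred in the fingers (handle top at (257,285), axis straight up the picture), and the socket is empty. Moving to just above the ring.

Run:
```python
from h import *
import pickle
off,n,sp=pickle.load(open("g.pkl","rb"))
b=np.radians(-20); qf=q_of(-n,[np.cos(b),np.sin(b),0]); Rf=Ro.from_quat(qf,scalar_first=True).as_matrix()
env.move_to(np.array([.47,.03,.27]),qf)
T=lambda h: sp+n*h-Rf@off
env.move_to(T(.05),qf); env.line_to(T(.008),.08); env.wait(.3)
P=env.read_eef_pos(); R=Ro.from_quat(env.read_ee_rot(),scalar_first=True).as_matrix()
tip=P+R@off; e=tip-(sp+n*.008); print("err along n",e@n*1e3,"lateral",(e-n*(e@n))*1e3,"angle",np.degrees(np.arccos(-R[:,2]@n)),"F",env.read_ft_force(),env.read_ft_force(),env.read_t())
L=[]
for k in ("scene","top"):
    c=cap(k); 
    u,v=proj(c,sp); print(k,u,v,proj(c,tip)); u,v=int(u),int(v)
    L.append(cv2.resize(c["img"][v-35:v+20,u-35:u+35][...,::-1],(395,310),interpolation=cv2.INTER_CUBIC))
cv2.imwrite("pics/st.png",np.hstack(L))
```

```text
err along n 0.46376781857717525 lateral [ 0.28172833 -0.21041748 -0.06978898] angle 0.04891054028583867 F [ 0.31259075  0.09603419 -2.07366917] [ 0.31259075  0.09603419 -2.07366917] 25.15
scene 341.72151487673295 182.92564602358746 (np.float64(341.8563645095456), np.float64(180.21904311696466))
top 326.95685322835277 224.2545976465552 (np.float64(327.5555258117424), np.float64(223.6943062526255))
```

View pics/st.png

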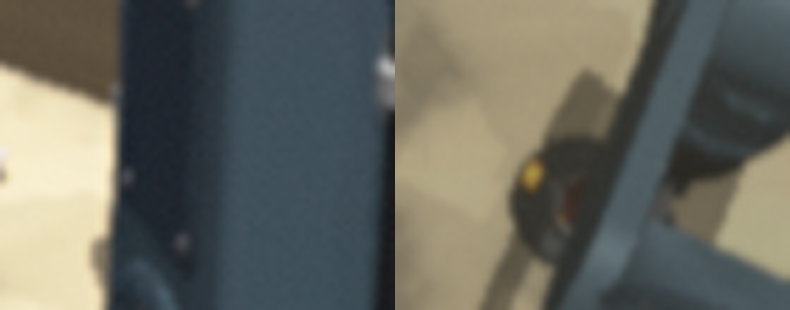

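The arm blocks both fixed cameras there, so I go by geometry and force, stepping down gently.

Run:
```python
from h import *
import pickle
off,n,sp=pickle.load(open("g.pkl","rb"))
P0=env.read_eef_pos(); R=Ro.from_quat(env.read_ee_rot(),scalar_first=True).as_matrix()
b=np.radians(-20); qf=q_of(-n,[np.cos(b),np.sin(b),0]); Rf=Ro.from_quat(qf,scalar_first=True).as_matrix()
lat=np.array([.28,-.21,-.07])*1e-3
def F(k=6):
    f=[]
    for _ in range(k): env.wait(.04); f.append(env.read_ft_force())
    return np.mean(f,0),np.std(f,0)
B,s=F(10); print("base",B,s)
h=.0075
while h>-.0065:
    env.line_to(sp+n*h-Rf@off-lat,.02); f,_=F(4); t=env.read_eef_pos()+R@off
    fn=(f-B)@n; print(round(h*1e3,2),"tip h",round((t-sp)@n*1e3,2),"Fn",fn.round(2),"lat",(f-B-fn*n).round(2))
    if fn>1.6: break
    h-=.0005 if h<.003 else .001
print(env.read_t())
```

```text
base [-0.21977759 -0.24335437 -1.07295656] [0.41829357 0.20992976 0.46485635]
7.5 tip h 7.49 Fn 0.06 lat [-0.16  0.56  0.07]
6.5 tip h 6.49 Fn -0.28 lat [ 0.32 -0.02 -0.06]
5.5 tip h 5.52 Fn -0.65 lat [ 0.53  0.45 -0.07]
4.5 tip h 4.52 Fn -0.39 lat [ 0.37  0.26 -0.05]
3.5 tip h 3.53 Fn -0.07 lat [-0.    0.29  0.02]
2.5 tip h 2.49 Fn -0.1 lat [ 0.13  0.25 -0.01]
2.0 tip h 2.02 Fn -0.31 lat [-0.26  0.23  0.07]
1.5 tip h 1.51 Fn 0.19 lat [-0.02 -0.25 -0.01]
1.0 tip h 0.98 Fn -0.15 lat [ 0.19  0.24 -0.02]
0.5 tip h 0.55 Fn 0.02 lat [ 0.16  0.05 -0.03]
-0.0 tip h 0.09 Fn 1.05 lat [ 0.33  0.3  -0.04]
-0.5 tip h -0.42 Fn 1.15 lat [ 0.14 -0.37 -0.05]
-1.0 tip h -0.95 Fn 1.17 lat [ 0.38  0.02 -0.07]
-1.5 tip h -1.48 Fn 1.91 lat [ 0.62  0.17 -0.1 ]
31.5
```

Touch came at h ≈ +0.2 mm and the slope matches the spring, so half way is h ≈ -2.8 mm.

Run:
```python
from h import *
import pickle
off,n,sp=pickle.load(open("g.pkl","rb"))
b=np.radians(-20); qf=q_of(-n,[np.cos(b),np.sin(b),0]); Rf=Ro.from_quat(qf,scalar_first=True).as_matrix()
env.line_to(sp+n*-.00285-Rf@off-np.array([.28,-.21,-.07])*1e-3,.02); env.wait(.3)
f=[]
for _ in range(20): env.wait(.04); f.append(env.read_ft_force())
R=Ro.from_quat(env.read_ee_rot(),scalar_first=True).as_matrix(); t=env.read_eef_pos()+R@off
fn=(np.mean(f,0)-[-.15,-.1,-1.17])@n
print("Fn",fn,"tip h",(t-sp)@n*1e3,"lat",(t-sp-n*((t-sp)@n))*1e3,env.read_opening(),env.read_grip_force(),env.read_t())
if 1.9<fn<3.1: env.job_done(); print("done")
```

```text
Fn 2.3780302771464 tip h -2.8346681481718017 lat [-0.24749878  0.21398827  0.06356927] 0.2272928773430257 58.86457085609436 32.8833
the job is handed in; nothing more can be done
done
```

The job is handed in at 32.9 s: the fader is set on the orange line (within about 0.1 mm) and released. The probe is held square on the ring centre at about 2.4 N, about half way in. The final contact was judged by geometry and force, since the arm blocked both fixed cameras' view of the tip.

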